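# Park the counterweighted brush boom and cap the spindle hub

## Task

Lift the brush boom of the record-cleaning unit by its black barrel handle, up past its balance point, and let it down gently until its brass counterweight rests on the red rubber buffer and the boom stays open by itself: do not let it swing or fall on its own, and do not force it against the buffer. Then set the tin dust cap, mouth down, over the bare brass hub in the middle of the record so that it sits flat, and leave everything else where it is.

Things in the scene. Friction and masses are not known exactly. Their poses are not given: they have to be found in the camera images.
- boom (a joint): Boom angle about its level hinge: 0 = down, brush on the record (start); grows as the handle is lifted; 1.57 = upright. Under its balance point (0.5 to 1.0, varies) it falls back, beyond it falls on until the counterweight meets the buffer, anywhere from 1.5 to 1.95. Undamped: let go 0.05 short it bangs down. Never faster than 1.2 rad/s. Up to 5 N at the handle holds it (up, then back).
- hinge (a point): Centre of the boom's hinge, 100 mm above the table on the grey steel unit. x points level along the lowered boom towards the handle, z up; the hinge axis is y, and lifting turns the boom from x towards z. Two grey cheeks, 48 mm over the outside along y and 112 mm tall, hold it.
- handle (a point): Centre of the black barrel handle on the boom's tip, 225 mm from the hinge: a cylinder 28 mm in diameter, 32 mm long along y (the hinge axis). Axes turn with the boom: x along the boom outwards, y along the barrel. Grip it from above on its two flat ends (fingers closing along y, 32 mm apart); it can turn in the pinch as the boom rises, and the 16 mm boom passes between the fingers.
- brush (a point): Brush's middle on the axis of the 16 mm aluminium boom tube, 182 mm from the hinge. Axes as the handle. The brush is 55 mm long along the boom, 24 mm wide, and reaches 54 mm off the tube's axis towards -z (down on the record; facing the hub's side when the boom is open, then at most 75 mm in front of the hinge, up to 340 mm high).
- counterweight: Brass cylinder, 54 mm diameter, 55 mm long along the hinge axis, fixed on a stub of the boom; origin at its centre, 80 mm from the hinge (boom down: 21 mm behind it, 77 mm above). About 0.9 kg, 20 % more or less.
- buffer: Foot of the red rubber buffer (origin 70 mm behind the hinge, 6 mm up). The top of its red pad, 34 mm across, is set 25 to 57 mm above the table, differently each time and not measured: feel for it. It gives 1 mm per 9 N, seen at the handle about 1 mm per N. The counterweight alone loads it with 6 to 16 N; over 30 N harms it: once it is met push the handle on by 4 N at most.
- hub (a point): Foot of the bare brass hub, centre of the upper face of the clear 175 mm record, 45 mm above the table, 135 mm from the hinge along its x. The hub is 24 mm across and stands 26 mm above this point. Boom and brush lie over it until opened. z up. Near the open boom, turn the long side of a wide gripper along the hinge's y.
- cap_center (a point): Centre (half-way up, 20 mm above its rim) of the round tin dust cap: 44 mm outer diameter, 40 mm high, closed flat top, open below, bore 29 mm across and 34 mm deep, about 60 g. It starts upright on the table, mouth down. z is its axis, up. Not to be pressed onto the record with more than 20 N.
- dust_cap: The same dust cap; origin at the centre of its rim (underside).
- unit: The grey steel cleaning unit with platter and record, fixed to the table: origin on the table under the hinge, axes as hinge. Base 200 mm wide (y), 30 mm high, from 30 mm behind the hinge to 235 mm in front; a low foot reaches 115 mm behind the hinge.
- spare_knob: Bystander: black bakelite knob, 42 mm across, 28 mm high; origin at underside.
- cork_pad: Bystander: cork pad ring, 60 mm across, 8 mm thick; origin at underside.
- fluid_bottle: Bystander: amber bottle, 60 mm across, 160 mm high; origin at underside.
- jar: Bystander: clear jar, 64 mm across, 70 mm high; origin at underside.
- screwdriver: Bystander: screwdriver lying on the table.
- dusting_brush: Bystander: hand brush lying on the table.
Not all that is in view belongs to the job. Of the things that look like the dust_cap, the largest one is meant.

How it is judged:
On the way, in this order (a step that is already met when the one before it is completed fails the run):
1. the boom rests open on its buffer, let go (value of joint boom above 1.42 rad and velocity of joint boom between -0.05 and 0.05 rad/s and contact force between counterweight and buffer above 1 N and contact force between the fingers and anything else below 0.1 N), for 0.3 s.
2. the dust cap sits over the hub (horizontal distance between cap_center and hub below 0.004 m and z of cap_center in the frame of hub between 0.016 and 0.0235 m and angle between cap_center's own z axis and vertical below 0.08 rad and linear speed of dust_cap below 0.02 m/s), for 0.2 s.
At the end, for the whole second after the job is handed in: The boom stays open by itself beyond 1.42 rad with its counterweight resting on the buffer (more than 1 N), still within 0.05 rad/s; the dust cap stands over the hub, within 4 mm of its axis, upright within 0.08 rad, its rim within 3.5 mm of the record, at rest (all of step 2 and value of joint boom above 1.42 rad and velocity of joint boom between -0.05 and 0.05 rad/s and contact force between counterweight and buffer above 1 N); the robot touches nothing.
It fails at once if the boom swings or falls faster than 1.2 rad/s (velocity of joint boom above 1.2 rad/s or velocity of joint boom below -1.2 rad/s).
It fails at once if the counterweight is forced or banged onto the buffer (over 30 N) (contact force between counterweight and buffer above 30 N).
It fails at once if the dust cap is pressed or dropped on the record with more than 20 N (contact force between dust_cap and unit above 20 N).
It fails at once if a bystander is moved by more than 20 mm (distance of any of spare_knob, cork_pad, fluid_bottle, jar, screwdriver, dusting_brush from where it was at the start of the episode above 0.02 m).
It also fails if it takes over 72 s, if anything falls off the work surface, if the arm or the gripper's body presses on something with over 40 N, if the wrist force passes 120 N, or if a joint passes its speed limit or range.

## Robot

A 7-joint arm with a two-finger parallel gripper is mounted at the origin on the work surface. World frame = base frame: x ahead of the robot, y to its left, z up, the work surface at z = 0. Lengths are in m, angles in rad, forces in N, time in s.
With the tool pointing down it reaches from about 0.375 to 0.925 m from the base axis. Payload 3.1 kg.
Tool frame: the origin (TCP) lies at the very end of the fingers, on their centre line; the grasp point (between the pads) lies 19 mm behind it (hold_point_z is the distance from the TCP to the grasp point, in m); x points along the fingers, y is the direction in which the jaws open and shut, and the axes are right-handed (so a half turn about x gives the same grasp; the last joint's range is limited). The gripper opens to 85 mm and grips with 20 to 120 N. Pads are 22 mm wide; open, the fingers measure 114 mm over their backs; the gripper's body (76 mm by 85 mm) begins 54 mm behind the grasp point. The pads swing forward as they close: fully open they stand 13 mm farther back than shut.
Start: joints at [-0.098, 0.383, 0.044, 1.598, -0.018, 1.161, -0.05], TCP at [0.65, 0, 0.231] pointing down, gripper open.
Joint ranges: [-2.61, 2.61], [-0.41, 2.15], [-1.48, 1.57], [0, 2.5], [-1.57, 4.71], [0.05, 1.97], [-2.85, 2.85]. Speed limits (rad/s): [2.79, 2.79, 3.14, 3.14, 3.14, 3.14, 3.14].

## Interface

Orientations are given as [roll, pitch, yaw] about the fixed x, y, z axes, in that order (R = Rz(yaw) Ry(pitch) Rx(roll)).
In Python, from station import * gives the robot as it stands. Calls block until the motion is done:
- move_to(position, orientation): joint-space move of the TCP to a pose.
- move_straight(position, attitude=None, max_speed=0.15): straight line of the TCP; attitude=None keeps the orientation; max_speed is the mean speed in m/s.
- set_joints(angles): joint-space move.
- gripper_to(opening, strength=None): finger opening in m; strength is the grip in N (None keeps the last); returns when the fingers have stopped.
- dwell(seconds).
- ik(position, orientation): joint angles nearest the present ones, or None.
- get_obs(): the state.
- snapshot(name): name is "scene" or "side" or "wrist"; returns the picture (384x512x3 uint8, red, green, blue); there is no depth.
- calibration(name): a dict with "intrinsics" (3x3 intrinsics, pixels), "camera_from_world" (4x4, takes a point from world to camera coordinates). Camera axes: x right, y down, z forward; pixel columns grow to the right and rows downward; lengths in m; the calibration is good to about 2 mm. A picture is of the moment at which its call begins: read the wrist's pose just before it. calibration takes no time and is no camera call; for the wrist camera it gives the pose at the moment of the call.
A pose or a line that the arm cannot do raises IKError and nothing moves.
- sign_off(): hands the job in, once; it reports no verdict.
The state is a dict: "time_s": time; "joints": joint angles; "qd": joint speeds; "effort": joint torques, N m; "tcp_pos": TCP position; "tcp_rot": TCP orientation; "wrist_force": force on the tool from outside, world axes, zero at the start; "wrist_torque": the same for the moment, N m; "width": finger opening in m.
Only numpy, scipy, OpenCV 4.12 (cv2) and the standard library are available. Lean on these libraries where they do the work, as an engineer would, in place of code of your own. Each camera call takes 0.05 s, during which the arm holds its last target. There are 200 camera calls.

## Working session

There is one attempt and no reset: what is moved stays moved. The work goes in short steps, each a Python script; the robot and the scene stay as the last script left them, time stands still between calls to the robot, and variables do not carry over. Pictures are saved under pics/ and viewed, about 8 in all and at most 12, crops included, and the job is handed in when it is done.

```bash
mkdir -p pics; ls
python3 - <<'E'
from station import *
import cv2,numpy as np
o=get_obs();print(o)
for n in ["scene","side","wrist"]:
    im=snapshot(n);c=calibration(n);print(n,c)
    cv2.imwrite(f"pics/{n}0.png",cv2.resize(im[:,:,::-1],(800,600),interpolation=cv2.INTER_CUBIC))
E
```

```text
pics
{'time_s': 0.0, 'joints': array([-0.09780442,  0.38387703,  0.04379254,  1.59957696, -0.0179088 ,
        1.1612083 , -0.04989042]), 'qd': array([-1.19790481e-03,  9.90272599e-04,  4.84035940e-04,  1.13672214e-04,
       -4.39740964e-04,  1.58205499e-05,  1.60092496e-04]), 'effort': array([-8.41360106e-04, -4.33466363e+01,  1.02427706e+00, -2.49513745e+01,
        1.06121189e-02,  1.12996699e-02, -5.17373280e-06]), 'tcp_pos': array([6.49049785e-01, 2.50597209e-05, 2.29857984e-01]), 'tcp_rot': array([-1.52522906,  1.56811843, -3.09589676]), 'wrist_force': array([ 0.677995  ,  0.43101404, -0.34410896]), 'wrist_torque': array([0.00762482, 0.03126482, 0.04662501]), 'width': 0.0854558439717098}
scene {'intrinsics': array([[460.62584744,   0.        , 256.76297577],
       [  0.        , 460.62584744, 186.44189825],
       [  0.        ,   0.        ,   1.        ]]), 'camera_from_world': array([[ 0.59548042,  0.80325281, -0.01371092, -0.29895887],
       [ 0.47208221, -0.36367897, -0.80304171, -0.16377033],
       [-0.65003189,  0.47172293, -0.59576507,  1.72147548],
       [ 0.     
[... 327 characters left out ...]
.28790852, -0.83519632, -0.1538433 ],
       [-0.69782006, -0.45913228, -0.54976788,  1.82278924],
       [ 0.        ,  0.        ,  0.        ,  1.        ]])}
wrist {'intrinsics': array([[270.2761704 ,   0.        , 253.96110587],
       [  0.        , 270.2761704 , 185.6889666 ],
       [  0.        ,   0.        ,   1.        ]]), 'camera_from_world': array([[ 9.99999206e-01,  8.24048917e-04, -9.53468257e-04,
        -6.47662624e-01],
       [ 1.07130309e-03, -9.54313551e-01,  2.98805120e-01,
        -3.97672034e-02],
       [-6.63677643e-04, -2.98805904e-01, -9.54313676e-01,
         3.78808128e-01],
       [ 0.00000000e+00,  0.00000000e+00,  0.00000000e+00,
         1.00000000e+00]])}
```

View pics/scene0.png

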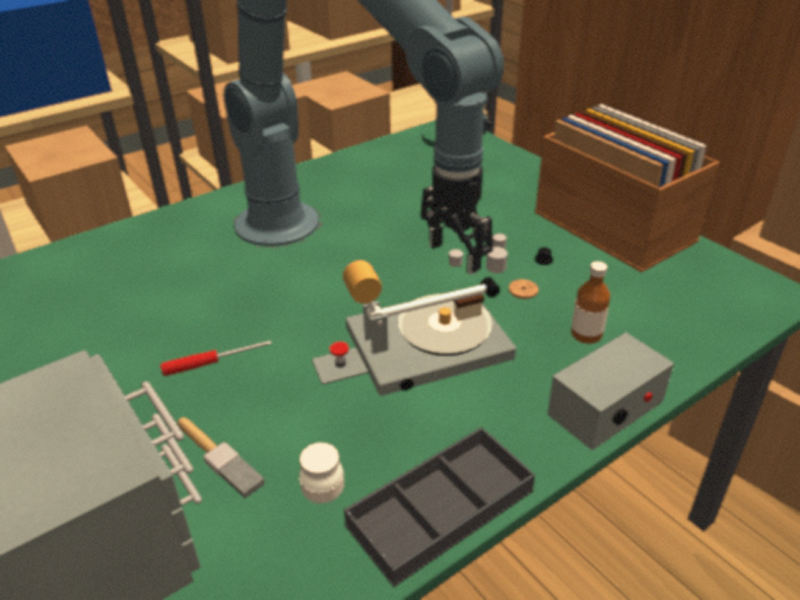

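View pics/side0.png

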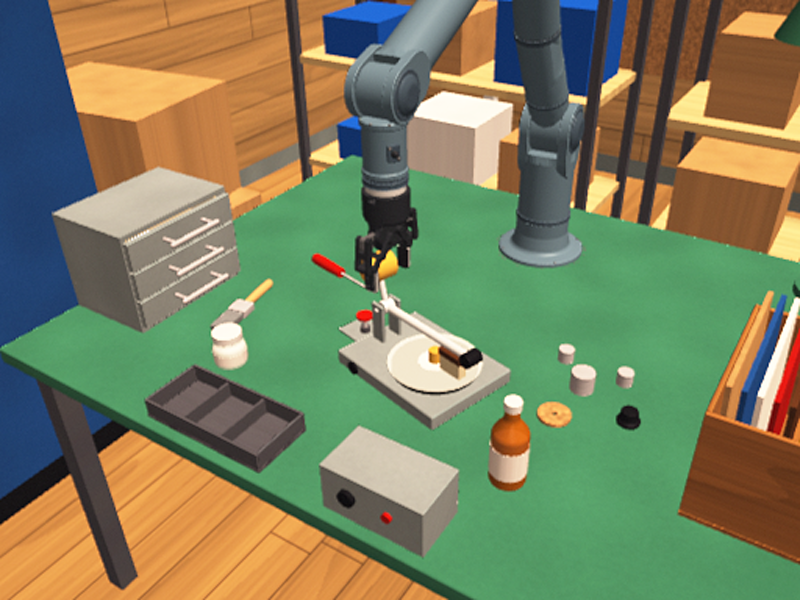

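Run:
```python
import cv2
for n,(x,y) in {"scene":(195,155),"side":(210,178)}.items():
    im=cv2.resize(cv2.imread(f"pics/{n}0.png"),(512,384),interpolation=cv2.INTER_AREA)
    cv2.imwrite(f"pics/{n}0c.png",cv2.resize(im[y:y+105,x:x+160 if n=="scene" else x+210],None,fx=5 if n=="scene" else 3.8,fy=5 if n=="scene" else 3.8,interpolation=cv2.INTER_CUBIC))
```

```text
(no output)
```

View pics/scene0c.png

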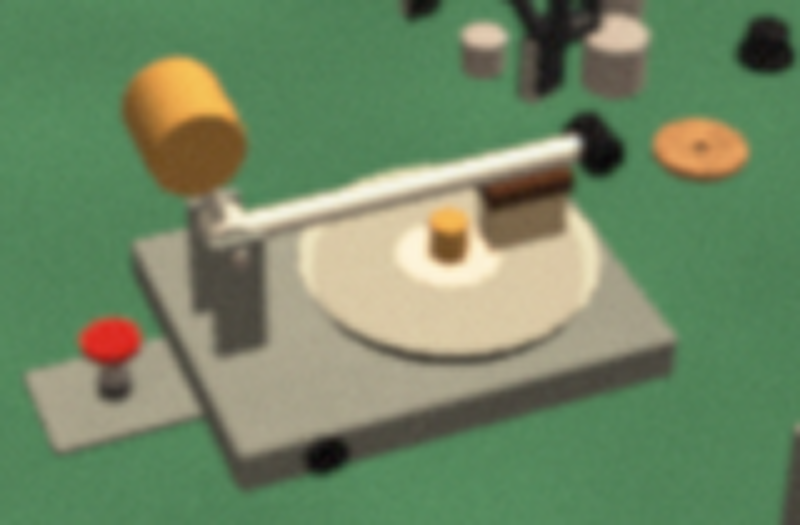

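View pics/side0c.png

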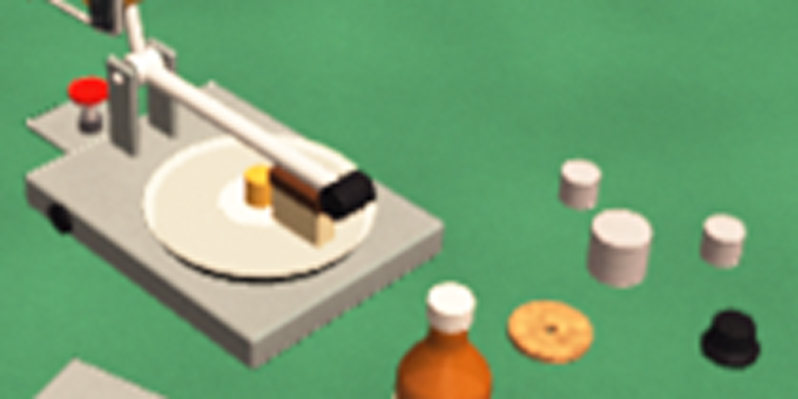

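View pics/wrist0.png

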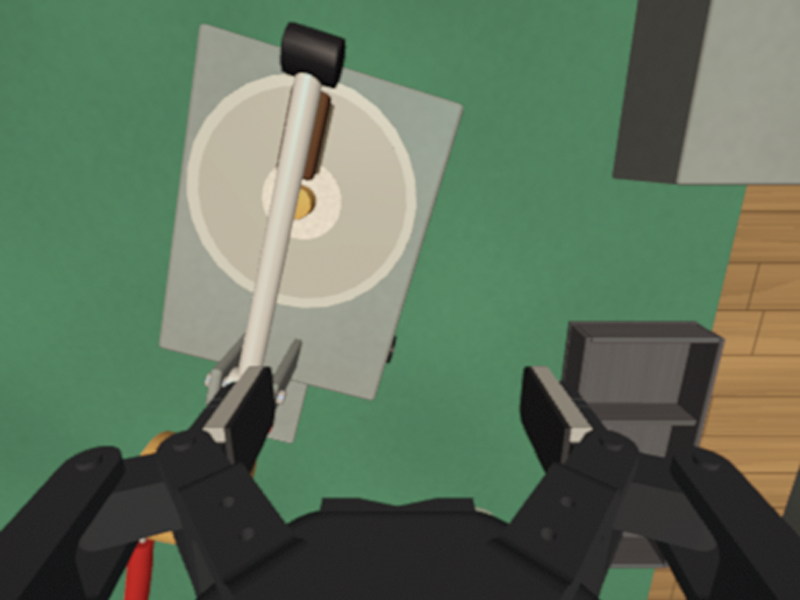

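```bash
cat > h.py <<'E'
import numpy as np, cv2
from scipy.optimize import least_squares
from scipy.spatial.transform import Rotation as R
def proj(c,P):
    q=np.atleast_2d(P)@c["camera_from_world"][:3,:3].T+c["camera_from_world"][:3,3]
    u=q@c["intrinsics"].T
    return u[:,:2]/u[:,2:]
def onplane(c,uv,z):
    T=c["camera_from_world"];Rm=T[:3,:3].T;o=-Rm@T[:3,3]
    d=Rm@np.linalg.solve(c["intrinsics"],[*uv,1]);return o+d*(z-o[2])/d[2]
E
python3 - <<'E'
from h import *
from station import *
C={n:calibration(n) for n in("scene","side","wrist")}
f={"scene":lambda p:np.array(p)/5+[195,155],"side":lambda p:np.array(p)/3.8+[210,178],"wrist":lambda p:np.array(p)/1.5625}
bl,br,fr,fl=(-.03,.1,.03),(-.03,-.1,.03),(.235,-.1,.03),(.235,.1,.03);hub=(.135,0,.071);ha=(.225,0,.1)
K=[("wrist",fl,(200,25)),("wrist",fr,(462,105)),("wrist",br,(375,398)),("wrist",bl,(160,345)),("wrist",ha,(313,53)),
("scene",bl,(135,243)),("scene",br,(240,460)),("scene",fr,(677,343)),("scene",hub,(449,219)),("scene",ha,(597,143)),
("side",br,(27,180)),("side",fr,(252,343)),("side",fl,(442,222)),("side",bl,(212,83)),("side",hub,(259,172)),("side",ha,(347,195))]
def res(p,split=False):
    r=[]
    for n,P,uv in K:
        W=R.from_euler('z',p[2]).apply(P)+[p[0],p[1],0]
        r.append((proj(C[n],W)[0]-f[n](uv))/(C[n]["intrinsics"][0,0]/460))
    return np.array(r) if split else np.ravel(r)
s=least_squares(res,[.6,.0,1.4],loss="soft_l1");print(s.x)
for k,r in zip(K,res(s.x,True)):print(k[0],k[1],r.round(1))
p=s.x;W=lambda P:(R.from_euler('z',p[2]).apply(P)+[p[0],p[1],0]).round(4)
print("handle",W(ha),"hub",W(hub))
for nm,z,a,b in [("cap",.04,(616,33),(621,225)),("capA",.03,(484,38),(581,172)),("capB",.03,(620,5),(724,227)),("knob",.028,(765,28),(732,322)),("cork",.008,(701,147),(551,330))]:
    print(nm,onplane(C["scene"],f["scene"](a),z).round(4),onplane(C["side"],f["side"](b),z).round(4))
E
```

```text
[ 0.53986704 -0.08355693  1.29689083]
wrist (0.235, 0.1, 0.03) [-1.5 -6.8]
wrist (0.235, -0.1, 0.03) [ 5.1 -3.3]
wrist (-0.03, -0.1, 0.03) [0.5 3.5]
wrist (-0.03, 0.1, 0.03) [-2.2  2.9]
wrist (0.225, 0, 0.1) [2.6 0.7]
scene (-0.03, 0.1, 0.03) [-1.5 -0.9]
scene (-0.03, -0.1, 0.03) [-0.3 -0.9]
scene (0.235, -0.1, 0.03) [ 0.6 -1.7]
scene (0.135, 0, 0.071) [-0.1 -0.4]
scene (0.225, 0, 0.1) [-0.9 -0.2]
side (-0.03, -0.1, 0.03) [-1.4 -2. ]
side (0.235, -0.1, 0.03) [ 0.3 -1. ]
side (0.235, 0.1, 0.03) [ 1.1 -0.7]
side (-0.03, 0.1, 0.03) [-0.4 -1.5]
side (0.135, 0, 0.071) [ 0.  -0.4]
side (0.225, 0, 0.1) [ 0.  -0.5]
handle [0.6007 0.1331 0.1   ] hub [0.5764 0.0464 0.071 ]
cap [0.4603 0.2863 0.04  ] [0.4577 0.2874 0.04  ]
capA [0.3999 0.2229 0.03  ] [0.3982 0.2323 0.03  ]
capB [0.4256 0.3229 0.03  ] [0.4071 0.3496 0.03  ]
knob [0.5044 0.3828 0.028 ] [0.5056 0.3895 0.028 ]
cork [0.5574 0.2736 0.008 ] [0.5578 0.2783 0.008 ]
```

```bash
cat >> h.py <<'E'
def ori(yaw,tilt=0):
    "tool x down, tool y along +-hinge y for unit yaw; sign to match the start pose"
    X=np.array([0,0,-1.]);Y=SGN*np.array([-np.sin(yaw),np.cos(yaw),0])
    return R.from_matrix(np.c_[X,Y,np.cross(X,Y)]).as_euler('xyz')
SGN=1
E
python3 - 2>/dev/null <<'E'
import h
from h import *
from station import *
o=get_obs();M=R.from_euler('xyz',o["tcp_rot"]).as_matrix();print(M.round(2))
y=M[:,1]; h.SGN=np.sign(y@[-1,0,0]);print("SGN",h.SGN)
move_to([.6007,.1331,.20],ori(1.297)); gripper_to(.055,25); dwell(.3)
o=get_obs();print(o["tcp_pos"],o["width"],o["wrist_force"],o["time_s"])
c=calibration("wrist");im=snapshot("wrist")
np.savez("w1.npz",**c);cv2.imwrite("pics/w1.png",cv2.resize(im[:,:,::-1],(800,600),interpolation=cv2.INTER_CUBIC))
open("sgn.txt","w").write(str(h.SGN))
print(proj(c,[[.6007,.1331,.1],[.5764,.0464,.071]])*1.5625)
E
sed -i "s/^SGN=1/SGN=$(cat sgn.txt)/" h.py
```

```text
[[-0.  1.  0.]
 [-0.  0. -1.]
 [-1. -0.  0.]]
SGN -1.0
[0.6007042  0.13312222 0.2000127 ] 0.055050534674846024 [-0.40692001  0.34625208 -0.41395235] 1.4917
[[398.59871652 289.39133205]
 [398.20705548 395.28982797]]
```

View pics/w1.png

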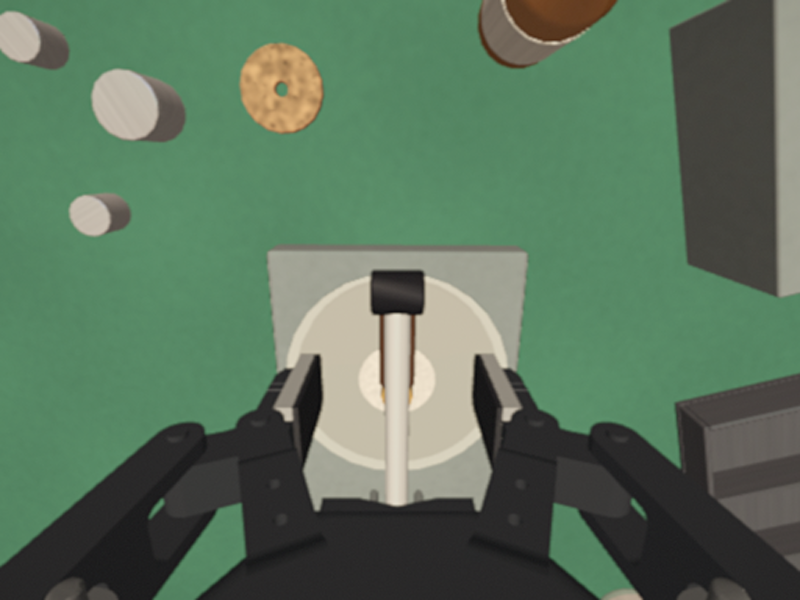

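```bash
cat >> h.py <<'E'
YAW=1.297
EX=np.array([np.cos(YAW),np.sin(YAW),0]);EY=np.array([-np.sin(YAW),np.cos(YAW),0]);EZ=np.array([0,0,1.])
HINGE=np.array([.53987,-.08356,.1])-.001*EX
tip=lambda th:HINGE+.225*(np.cos(th)*EX+np.sin(th)*EZ)-.019*EZ
E
python3 - 2>/dev/null <<'E'
from h import *
from station import *
for th in np.arange(0,2.01,.25):print(round(th,2),tip(th).round(3),ik(tip(th),ori(YAW)))
f0=get_obs()["wrist_force"]
move_straight(tip(0),ori(YAW),.1)
o=get_obs();print("down",o["wrist_force"]-f0)
gripper_to(.028,25);dwell(.3)
o=get_obs();f=o["wrist_force"]-f0;print("closed",o["width"],f@EX,f@EY,f@EZ,o["tcp_pos"]-tip(0))
np.save("f0.npy",f0)
for th in np.arange(.04,.241,.04):
    move_straight(tip(th),None,.05)
    o=get_obs();f=o["wrist_force"]-f0;er=np.cos(th)*EX+np.sin(th)*EZ;et=-np.sin(th)*EX+np.cos(th)*EZ
    print(round(th,2),"rad %.1f tan %.1f y %.1f"%(f@er,f@et,f@EY),(o["tcp_pos"]-tip(th)).round(4),o["time_s"])
E
```

```text
0.0 [0.6   0.132 0.081] [-0.30343764  0.48562857  0.02452375  1.79660918 -0.01510958  0.85953549
 -0.54568086]
0.25 [0.599 0.125 0.137] [-0.29763728  0.40887894  0.02911097  1.77484214 -0.01414611  0.95807323
 -0.53658539]
0.5 [0.593 0.106 0.189] [-0.2767092   0.33432483  0.03859288  1.75842928 -0.01460334  1.04911543
 -0.50676971]
0.75 [0.584 0.074 0.234] [-0.24130951  0.26545049  0.05324263  1.74836819 -0.01545077  1.12817895
 -0.45710664]
1.0 [0.572 0.033 0.27 ] [-0.19255109  0.20598424  0.07310234  1.74528589 -0.01608586  1.19090186
 -0.38881969]
1.25 [ 0.559 -0.016  0.295] [-0.13262445  0.15980542  0.09807306  1.74940663 -0.01651396  1.23317822
 -0.30411895]
1.5 [ 0.544 -0.069  0.305] [-0.06506859  0.13059289  0.12765079  1.76052672 -0.01746083  1.25156913
 -0.20680918]
1.75 [ 0.529 -0.123  0.302] [ 0.00554103  0.12126277  0.16046872  1.77800592 -0.02041001  1.24393029
 -0.10239105]
2.0 [ 0.514 -0.175  0.286] [ 0.07432223  0.13338165  0.1940741   1.80079289 -0.0274157   1.21001751
  0.00259856]
down [ 0.14877173 -0.36656477  0.03639582]
closed 0.03142870461725234 -0.4208816773658427 2.607662235224898 5.6942812028065966 [0.00011189 0.00029221 0.00090279]
0.04 rad 1.9 tan -2.6 y -0.7 [ 0.0001  0.0002 -0.0002] 3.8417
0.08 rad 0.9 tan -3.1 y -1.1 [ 0.     -0.      0.0003] 4.175
0.12 rad 1.0 tan -2.8 y -1.8 [-0.     -0.0002  0.0004] 4.5083
0.16 rad -0.3 tan -2.3 y -1.0 [-0.0001 -0.0003  0.0004] 4.8417
0.2 rad -0.9 tan -2.4 y -2.3 [-0.0001 -0.0004  0.0003] 5.175
0.24 rad -1.4 tan -2.4 y -1.5 [-0.0002 -0.0005  0.0003] 5.5083
```

```bash
python3 - 2>/dev/null <<'E'
from h import *
from station import *
f0=np.load("f0.npy")
def step(th,v,w=0):
    move_straight(tip(th),None,v)
    if w:dwell(w)
    F=[]
    for _ in range(4): F.append(get_obs()["wrist_force"]-f0); dwell(.02)
    f=np.mean(F,0);er=np.cos(th)*EX+np.sin(th)*EZ;et=-np.sin(th)*EX+np.cos(th)*EZ
    return f@er,f@et,f@EY,get_obs()["time_s"]
for th in np.arange(.28,1.441,.04):
    r=step(th,.06);print(round(th,2),"rad %.1f tan %.1f y %.1f t %.1f"%r)
    if abs(r[0])>12 or abs(r[1])>8: print("HIGH");break
E
```

```text
0.28 rad -2.1 tan -2.1 y -1.0 t 5.9
0.32 rad -2.8 tan -2.0 y -0.9 t 6.2
0.36 rad -4.2 tan -2.6 y -0.9 t 6.6
0.4 rad -4.5 tan -2.0 y -0.9 t 7.0
0.44 rad -4.8 tan -1.7 y -0.7 t 7.3
0.48 rad -5.4 tan -1.2 y -0.5 t 7.7
0.52 rad -5.6 tan -1.3 y -0.2 t 8.1
0.56 rad -5.1 tan -1.2 y -0.3 t 8.4
0.6 rad -5.0 tan -1.3 y 0.6 t 8.8
0.64 rad -4.5 tan -1.2 y 0.7 t 9.2
0.68 rad -3.8 tan -1.0 y 2.1 t 9.5
0.72 rad -3.0 tan -1.0 y 1.8 t 9.9
0.76 rad -2.3 tan -0.4 y 2.8 t 10.3
0.8 rad -2.5 tan -0.9 y 3.6 t 10.6
0.84 rad -1.8 tan -0.7 y 4.7 t 11.0
0.88 rad -1.3 tan -0.6 y 5.4 t 11.4
0.92 rad -0.8 tan -0.0 y 4.6 t 11.7
0.96 rad -0.2 tan -0.3 y 5.2 t 12.1
1.0 rad -0.4 tan -0.2 y 5.7 t 12.5
1.04 rad -0.9 tan -0.0 y 6.4 t 12.8
1.08 rad -0.5 tan -0.0 y 6.6 t 13.2
1.12 rad -0.1 tan 0.5 y 6.8 t 13.6
1.16 rad 0.2 tan 0.3 y 7.2 t 13.9
1.2 rad -0.4 tan 0.8 y 7.2 t 14.3
1.24 rad -0.5 tan 1.0 y 6.9 t 14.7
1.28 rad -0.4 tan 0.7 y 7.1 t 15.0
1.32 rad -1.0 tan 1.1 y 7.0 t 15.4
1.36 rad -0.8 tan 1.5 y 6.9 t 15.8
1.4 rad -1.1 tan 0.7 y 6.5 t 16.1
1.44 rad -1.5 tan 1.3 y 6.6 t 16.5
```

```bash
python3 - 2>/dev/null <<'E'
from h import *
from station import *
f0=np.load("f0.npy")
def step(th,v,w=0):
    move_straight(tip(th),None,v)
    if w:dwell(w)
    F=[]
    for _ in range(5): F.append(get_obs()["wrist_force"]-f0); dwell(.02)
    f=np.mean(F,0);er=np.cos(th)*EX+np.sin(th)*EZ;et=-np.sin(th)*EX+np.cos(th)*EZ
    return f@er,f@et,f@EY,get_obs()["time_s"]
for th in np.arange(1.45,1.98,.01):
    r=step(th,.03,.02);print(round(th,3),"rad %.1f tan %.1f y %.1f t %.1f"%r)
    if abs(r[0])>12 or r[1]<-.6: print("STOP");break
E
```

```text
1.45 rad -1.8 tan 0.6 y 6.3 t 16.9
1.46 rad -2.0 tan 0.7 y 6.4 t 17.2
1.47 rad -2.0 tan 0.8 y 6.2 t 17.6
1.48 rad -1.5 tan 0.8 y 6.4 t 17.9
1.49 rad -2.1 tan 1.0 y 6.2 t 18.3
1.5 rad -1.8 tan 1.1 y 5.8 t 18.6
1.51 rad -1.8 tan 0.8 y 6.2 t 19.0
1.52 rad -1.9 tan 0.8 y 6.2 t 19.3
1.53 rad -2.4 tan 0.9 y 6.0 t 19.7
1.54 rad -1.8 tan 1.1 y 5.9 t 20.0
1.55 rad -2.2 tan 1.0 y 5.7 t 20.4
1.56 rad -2.5 tan 0.9 y 6.3 t 20.7
1.57 rad -2.4 tan 1.1 y 6.3 t 21.1
1.58 rad -2.6 tan 1.0 y 6.1 t 21.4
1.59 rad -2.4 tan 0.9 y 6.1 t 21.8
1.6 rad -2.2 tan 1.2 y 6.4 t 22.1
1.61 rad -2.3 tan 1.0 y 5.8 t 22.5
1.62 rad -3.1 tan 1.4 y 6.2 t 22.8
1.63 rad -2.4 tan 1.3 y 5.6 t 23.2
1.64 rad -2.4 tan 1.5 y 6.1 t 23.5
1.65 rad -2.8 tan 1.1 y 5.8 t 23.9
1.66 rad -2.8 tan 1.6 y 6.0 t 24.2
1.67 rad -2.7 tan 1.0 y 6.0 t 24.6
1.68 rad -2.8 tan -0.3 y 5.9 t 24.9
1.69 rad -2.3 tan -1.5 y 6.0 t 25.3
STOP
```

```bash
python3 - 2>/dev/null <<'E'
from h import *
from station import *
f0=np.load("f0.npy")
c1=dict(np.load("w1.npz"));print("cap from w1",onplane(c1,np.array([125,105])/1.5625,.04))
gripper_to(.06,25);dwell(.5)
o=get_obs();print(o["width"],o["wrist_force"]-f0,o["time_s"])
p=o["tcp_pos"];move_straight(p+[0,0,.07],None,.15)
q=np.array([.459,.287,.20])
move_straight(HINGE+.10*EX+[0,0,.27],None,.2)
move_to(q,ori(YAW));dwell(.2)
o=get_obs();print(o["tcp_pos"],o["time_s"])
c=calibration("wrist");im=snapshot("wrist");np.savez("w2.npz",**c)
s=snapshot("side")
cv2.imwrite("pics/w2.png",cv2.resize(im[:,:,::-1],(800,600),interpolation=cv2.INTER_CUBIC))
cv2.imwrite("pics/s2.png",cv2.resize(s[100:300,180:440,::-1],None,fx=3,fy=3,interpolation=cv2.INTER_CUBIC))
print(proj(c,[.459,.287,.04])*1.5625)
E
```

```text
cap from w1 [0.45635389 0.2865247  0.04      ]
0.06032808731555452 [ 0.68537426 -0.18919619 -0.61975037] 26.1417
[0.46048931 0.28592095 0.20079189] 29.025
[[395.49383049 264.27502927]]
```

View pics/w2.png

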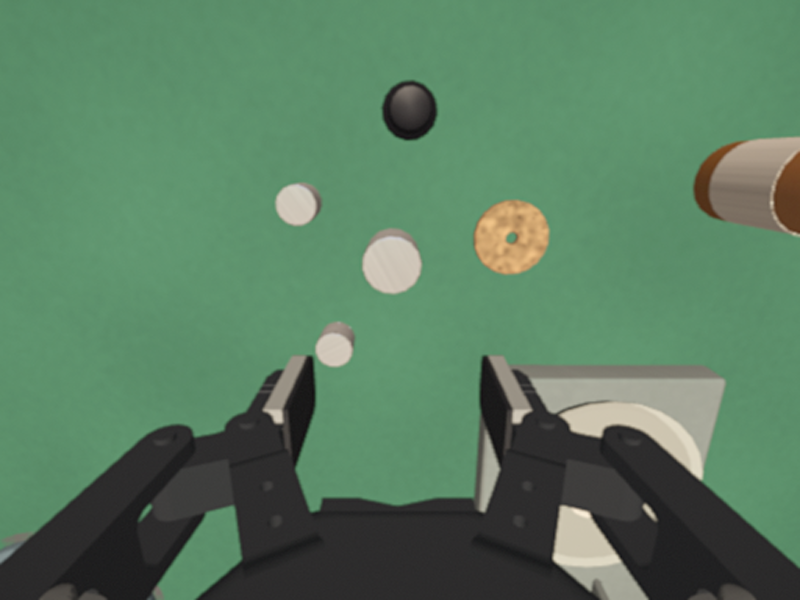

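View pics/s2.png

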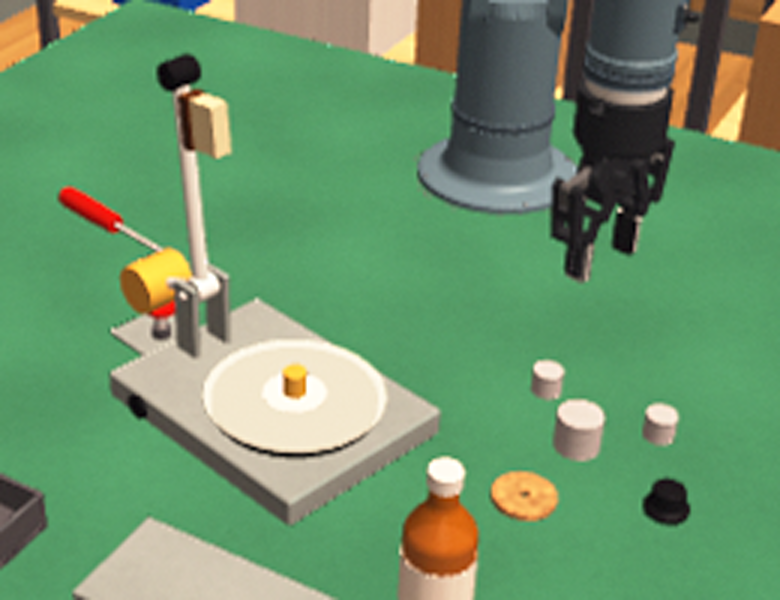

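```bash
python3 - 2>/dev/null <<'E'
from h import *
from station import *
c2=dict(np.load("w2.npz"));print("cap w2",onplane(c2,np.array([391.5,264.5])/1.5625,.04))
HB=HINGE+.135*EX; 
move_to([*(HB+.03*EX)[:2],.235],ori(YAW));dwell(.4)
o=get_obs();print(o["tcp_pos"],o["time_s"])
c=calibration("wrist");im=snapshot("wrist");np.savez("w3.npz",**c)
x,y=proj(c,[*HB[:2],.071])[0];print("pred",x,y)
x0,y0=int(x)-50,int(y)-37;print("crop origin",x0,y0)
cv2.imwrite("pics/w3.png",cv2.resize(im[y0:y0+75,x0:x0+100,::-1],(800,600),interpolation=cv2.INTER_CUBIC))
E
```

```text
cap w2 [0.4561153  0.28764137 0.04      ]
[0.58395668 0.07522472 0.23494904] 30.5083
pred 255.1603874265203 193.8825900843318
crop origin 205 156
```

View pics/w3.png

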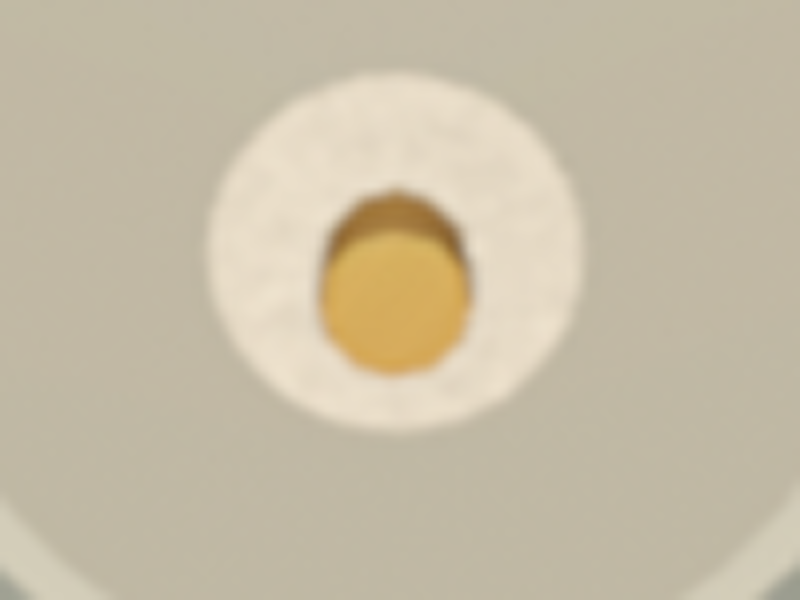

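```bash
python3 - 2>/dev/null <<'E'
from h import *
from station import *
c2=dict(np.load("w2.npz"));c3=dict(np.load("w3.npz"))
cap=onplane(c2,(np.array([391.5,264.5])+.5)/1.5625-.5,.04)
hub=onplane(c3,(np.array([396,302])+.5)/8-.5+[205,156],.071);print("cap",cap,"hub",hub)
np.save("hub.npy",hub)
move_to([*cap[:2],.12],ori(YAW));dwell(.2);f0=get_obs()["wrist_force"]
move_straight([*cap[:2],.009],ori(YAW),.1);dwell(.1)
print("down",get_obs()["wrist_force"]-f0,get_obs()["tcp_pos"])
gripper_to(.035,30);dwell(.3);o=get_obs();print(o["width"],o["wrist_force"]-f0,o["tcp_pos"])
move_straight([*cap[:2],.18],None,.12)
move_to([*hub[:2],.14],ori(YAW));dwell(.4)
o=get_obs();print(o["tcp_pos"],o["width"],o["wrist_force"]-f0,o["time_s"]);np.save("f1.npy",o["wrist_force"])
s=snapshot("side");w=snapshot("scene");cs=calibration("side");cw=calibration("scene")
P=[hub[0],hub[1],.1]
t=[]
for im,c in((s,cs),(w,cw)):
    x,y=proj(c,P)[0].astype(int);t.append(cv2.resize(im[y-45:y+45,x-30:x+30,::-1],(400,600),interpolation=cv2.INTER_CUBIC))
    # predicted pixel of cap rim centre & hub top centre in crop
    print((proj(c,[[*hub[:2],.131],[*hub[:2],.171],[*hub[:2],.071]])-[x-30,y-45]+.5)*6.667)
cv2.imwrite("pics/p4.png",np.hstack(t))
E
```

```text
cap [0.45597444 0.28790332 0.04      ] hub [0.57502714 0.04649882 0.071     ]
down [1.38423636 0.10207324 0.30946882] [0.4566574  0.28835938 0.00981397]
0.043348764310359146 [-1.21922531 -0.60633353  5.78898168] [0.45650485 0.28827659 0.00981687]
[0.57498001 0.04735993 0.14017573] 0.042894846048779856 [ 1.36849968 -0.05602134 -0.00474105] 36.8
[[207.57456671 244.40476152]
 [208.41355445 163.34025221]
 [206.36691544 361.09020566]]
[[209.62311303 245.34167798]
 [211.82606058 166.88569453]
 [206.46700951 357.74344909]]
```

View pics/p4.png

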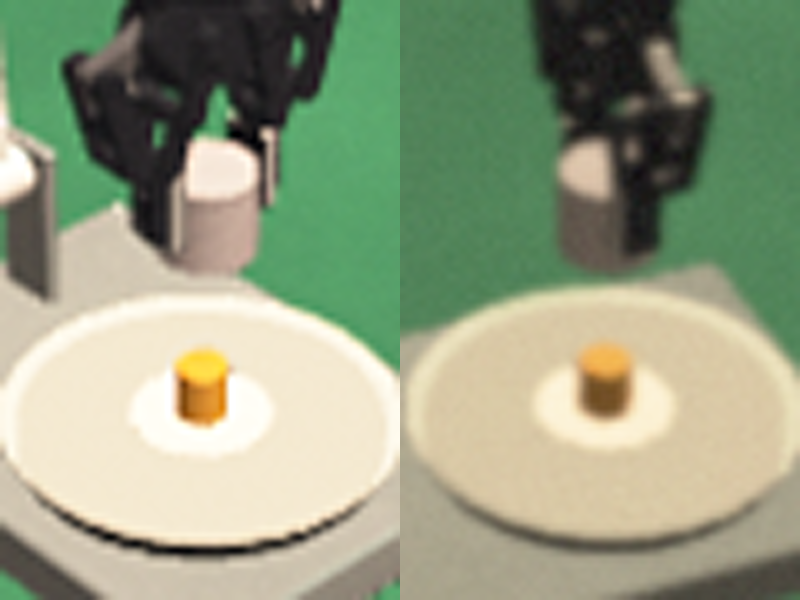

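```bash
python3 - 2>/dev/null <<'E'
from h import *
from station import *
hub=np.load("hub.npy");o=get_obs();print(o["tcp_pos"])
c=calibration("wrist");im=snapshot("wrist");np.savez("w5.npz",**c)
t=o["tcp_pos"]
print(((proj(c,[[*t[:2],t[2]-.009],[*t[:2],t[2]+.031],[*hub]])-[154,142]+.5)*4).round(1))
cv2.imwrite("pics/w5.png",cv2.resize(im[142:292,154:354,::-1],(800,600),interpolation=cv2.INTER_CUBIC))
E
```

```text
[0.57499724 0.04680074 0.14010908]
[[409.3 349.3]
 [411.9 500.4]
 [407.6 220.2]]
```

View pics/w5.png

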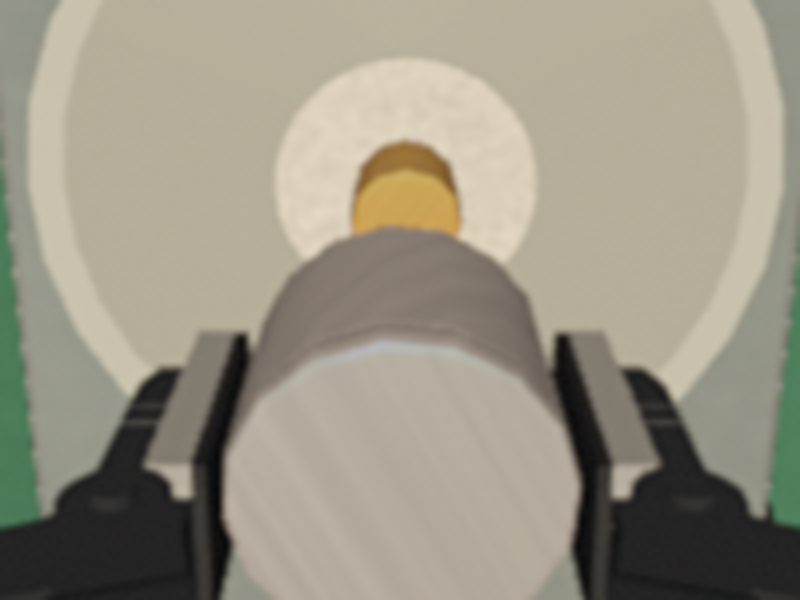

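```bash
python3 - 2>/dev/null <<'E'
from h import *
c=dict(np.load("w5.npz"));hub=np.load("hub.npy");t=np.array([.57499724,.04680074,.14010908])
a=np.linspace(0,2*np.pi,721);circ=lambda C,r:C+r*(np.cos(a)[:,None]*EX+np.sin(a)[:,None]*EY)
px=lambda P:(proj(c,P)-[154,142]+.5)*4
def m(p):
    T=circ(t+p[0]*EX+p[1]*EY+[0,0,.031+p[2]],.022);q=px(T);r=px(T-[0,0,.04])
    return np.array([q[:,0].min()-223,q[:,0].max()-582,q[:,1].min()-342,r[:,1].min()-228])
s=least_squares(m,[0,0,0]);print("cap rel tcp EX,EY,dz mm",s.x*1e3,m(s.x))
def g(p):
    T=circ(hub+p[0]*EX+p[1]*EY,.012);q=px(T);r=px(T-[0,0,.026])
    return np.array([q[:,0].min()-352,q[:,0].max()-462,q[:,1].min()-170,r[:,1].min()-142])
s2=least_squares(g,[0,0]);print("hub corr mm",s2.x*1e3,g(s2.x))
d=(hub-t);print("hub rel tcp",d@EX*1e3,d@EY*1e3)
E
```

```text
cap rel tcp EX,EY,dz mm [-2.9731515   1.10525544 -3.27005427] [ 0.44721401 -0.4472462   1.30435761 -1.69823224]
hub corr mm [-1.68662167  0.1108841 ] [-2.63281883  2.63370273  2.72575024 -2.90688565]
hub rel tcp -0.28258933063740577 -0.11042060857079447
```

```bash
python3 - 2>/dev/null <<'E'
from h import *
from station import *
hub=np.load("hub.npy");tgt=np.array([*(hub-.0018*EY)[:2],.088])
move_straight(tgt,ori(YAW),.06);dwell(.3);o=get_obs();print(o["tcp_pos"],o["time_s"],o["wrist_force"]-np.load("f1.npy"))
np.save("t6.npy",o["tcp_pos"])
t=[];d={}
for n in("side","scene"):
    c=calibration(n);im=np.mean([snapshot(n).astype(float) for _ in range(5)],0)
    x,y=proj(c,[*hub[:2],.08])[0].astype(int);print(n,"origin",x-25,y-30)
    d[n]=im;d[n+"o"]=[x-25,y-30]
    t.append(cv2.resize(im[y-30:y+30,x-25:x+15+0,::-1] if 0 else im[y-30:y+30,x-20:x+20,::-1],(400,600),interpolation=cv2.INTER_CUBIC))
np.savez("i6.npz",**d)
cv2.imwrite("pics/p6.png",np.hstack(t))
for n in("side","scene"):
    c=calibration(n);x,y=proj(c,[*hub[:2],.08])[0].astype(int);T=get_obs()["tcp_pos"]
    print(n,((proj(c,[[*T[:2],.079],[*T[:2],.119],hub])-[x-20,y-30]+.5)*10).round(1))
E
```

```text
[0.57699924 0.04608026 0.08837998] 38.2667 [-0.1863561  -0.02077614  0.85766798]
side origin 253 190
scene origin 259 165
side [[205.2 311.3]
 [206.4 194.7]
 [209.5 331.6]]
scene [[212.8 318.1]
 [216.  205.9]
 [209.7 336.6]]
```

View pics/p6.png

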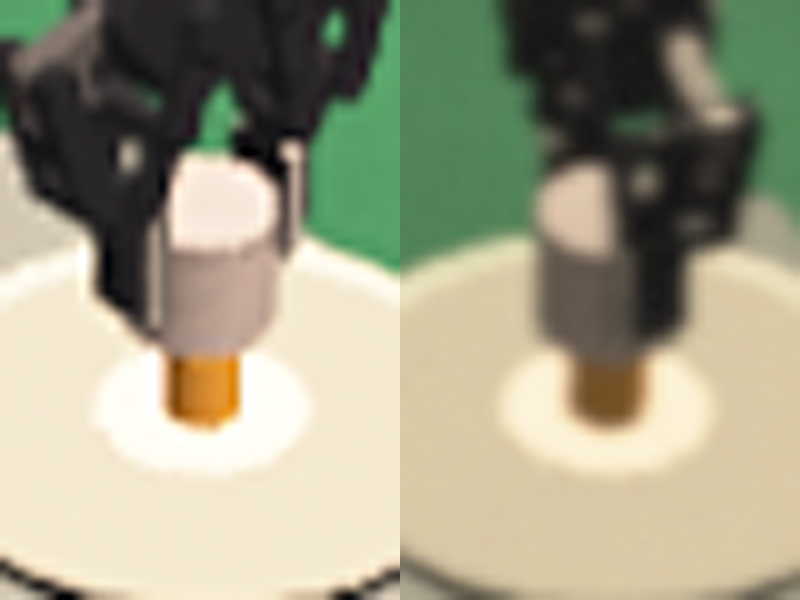

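```bash
python3 - 2>/dev/null <<'E'
from h import *
from station import *
T=np.load("t6.npy");f0=get_obs()["wrist_force"]
def chk(z,v):
    move_straight([T[0],T[1],z],ori(YAW),v);dwell(.05)
    f=np.mean([get_obs()["wrist_force"] for _ in range(3)],0)-f0;o=get_obs()
    print(round(z,4),round(o["tcp_pos"][2],4),"EX %.1f EY %.1f Z %.1f"%(f@EX,f@EY,f[2]),round(o["time_s"],1));return f
for z in list(np.arange(.085,.0579,-.003))+list(np.arange(.057,.0519,-.0007)):
    f=chk(z,.03)
    if f[2]>2.5 or np.linalg.norm(f)>6:print("CONTACT");break
E
```

```text
0.085 0.0847 EX -1.0 EY -1.4 Z 0.3 39.1
0.082 0.0818 EX 0.9 EY -1.6 Z 0.1 39.4
0.079 0.0788 EX 0.3 EY 0.3 Z 0.9 39.7
0.076 0.0758 EX -0.6 EY -1.1 Z 0.4 40.0
0.073 0.0728 EX 0.4 EY -1.1 Z 0.2 40.3
0.07 0.0698 EX 0.6 EY -0.8 Z -0.9 40.6
0.067 0.0668 EX 0.4 EY -1.1 Z 0.3 40.9
0.064 0.0638 EX 0.5 EY -1.3 Z -0.0 41.2
0.061 0.0608 EX 0.2 EY -0.8 Z 0.1 41.5
0.058 0.0578 EX 0.2 EY -0.3 Z 1.3 41.8
0.057 0.057 EX -0.3 EY -0.9 Z 0.6 42.1
0.0563 0.0563 EX 0.1 EY -1.4 Z 0.2 42.4
0.0556 0.0556 EX 0.4 EY -0.6 Z 0.2 42.7
0.0549 0.0549 EX -1.3 EY -0.2 Z 1.0 43.0
0.0542 0.0548 EX -1.1 EY 1.1 Z 5.9 43.3
CONTACT
```

```bash
python3 - 2>/dev/null <<'E'
from h import *
from station import *
hub=np.load("hub.npy");p=get_obs()["tcp_pos"]
gripper_to(.062,25);dwell(.2)
move_straight(p+[0,0,.10],None,.08)
move_straight([*(hub+.03*EX)[:2],.235],None,.12);dwell(.4)
o=get_obs();print(o["width"],o["tcp_pos"],o["time_s"])
c=calibration("wrist");im=snapshot("wrist");cv2.imwrite("pics/w7.png",im[:,:,::-1])
# brass visible near the hub? cap outline by circle search; record ring by the same
g=cv2.cvtColor(im,cv2.COLOR_RGB2GRAY)
x,y=proj(c,[*hub[:2],.085])[0];print("pred cap top px",x,y,"r",.022*270/.285)
x0,y0=int(x)-50,int(y)-45
G=cv2.resize(g[y0:y0+90,x0:x0+100],None,fx=4,fy=4,interpolation=cv2.INTER_CUBIC)
C=cv2.HoughCircles(G,cv2.HOUGH_GRADIENT,1.5,20,param1=60,param2=15,minRadius=75,maxRadius=115)
for q in (C[0][:4] if C is not None else []):
    uv=(q[:2]+.5)/4-.5+[x0,y0];P=onplane(c,uv,.085);d=P-hub;print("circle",uv,q[2]/4,"off EX,EY mm",d@EX*1e3,d@EY*1e3)
hs=cv2.cvtColor(im,cv2.COLOR_RGB2HSV)[y0:y0+90,x0:x0+100];print("brass px",((hs[...,1]>110)&(abs(hs[...,0].astype(int)-20)<8)).sum())
# boom: black handle at the open angle in side and scene
for n in("side","scene"):
    c=calibration(n);im=snapshot(n);u=proj(c,[tip(1.685)+.019*EZ])[0].astype(int);w=im[u[1]-12:u[1]+13,u[0]-12:u[0]+13].max(2)<60
    k=np.argwhere(w);print(n,"handle dark px",w.sum(),"centroid off",(k.mean(0)-12)[::-1] if len(k) else None)
E
```

```text
0.06221122131426002 [0.58293842 0.07517806 0.23459973] 46.4667
pred cap top px 255.00495478674338 197.07498191213804 r 20.842105263157894
circle [255.8125 198.6875] 19.3125 off EX,EY mm -1.969063740905261 -0.9320654652369792
circle [253.9375 190.0625] 19.05 off EX,EY mm 8.477915040199864 1.2294394160687443
circle [255.0625 204.6875] 25.0125 off EX,EY mm -9.36317326308985 -0.08214492698160787
circle [259.9375 193.4375] 22.8 off EX,EY mm 4.417048883010292 -5.631158899739443
brass px 0
side handle dark px 121 centroid off [1.26446281 1.19834711]
scene handle dark px 152 centroid off [3.17763158 1.52631579]
```

```bash
python3 -c "
from station import *
dwell(.5);print(get_obs()['time_s']);sign_off()"
```

```text
47.1167
the job is handed in; nothing more can be done
```

The boom is open on its buffer and the dust cap is over the hub. I handed the job in at 47.1 s; no verdict was reported.

- **Boom:** I lifted it by the handle in small steps, at 0.06 m/s or slower. It met the buffer at about 1.67 rad. I stopped at 1.69 rad, with the handle pushing on by about 1.5 N, and then let go. It stayed open: a side picture taken 3 s after release shows this, and both fixed cameras still had the handle within 4 pixels of that place at the end. I could not read the buffer force directly.
- **Cap:** I gripped the largest of the three caps. Lowering it, there was no resistance over the hub until the rim met the record at the expected height of 45 mm. That contact was about 6 N. I then released it and backed off.
- **Final checks:** No brass is visible any more. The best circle fit on the last wrist picture puts the cap about 2 mm from the measured hub centre. That fit is rough, because it also returned weaker, inconsistent circles. The 29 mm bore over the 24 mm hub limits the offset to 2.5 mm.
- **Where readings disagreed:**
  - Before lowering, the wrist camera put the held cap about 1.1 mm to one side of the hub and the side camera about 3 mm. I shifted it 1.8 mm as a compromise, and the next close picture showed it within about 1 mm.
  - The picture limit was used up by then, so the final state was checked only by image code.
  - I did not check the bystanders again at the end; the arm felt no contact with any of them.

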